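Refit the sprung roller in the V pipe rest

ROBOT

A 6-joint arm with a two-finger parallel gripper is mounted at the origin on the work surface. World frame = base frame: x ahead of the robot, y to its left, z up, the work surface at z = 0. Lengths are in m, angles in rad, forces in N, time in s.
With the tool pointing down it reaches from about 0.375 to 0.9 m from the base axis. Payload 3.1 kg.
Tool frame: the origin (TCP) lies at the very end of the fingers, on their centre line; the grasp point (between the pads) lies 19 mm behind it; z points along the fingers, y is the line along which they close (so a half turn about z gives the same grasp; the last joint's range is limited). The gripper opens to 87 mm and grips with 3 to 60 N. Pads are 19 mm wide; open, the fingers measure 117 mm over their backs; the gripper's body (75 mm by 190 mm) begins 51 mm behind the grasp point.
Start: joints at [-1.456, 0.527, 1.433, -0, 1.181, -0.178], TCP at [0.181, -0.598, 0.223] pointing down, gripper open.
Joint ranges: [-3.08, 3.08], [-0.75, 2.2], [0.22, 2.44], [-1.43, 4.57], [0, 2.65], [-2.85, 2.85]. Speed limits (rad/s): [2.79, 2.79, 3.14, 3.14, 3.14, 3.14].

INTERFACE

Orientations are given as a unit quaternion [x, y, z, w].
In Python, from rig import status, viewer, robot gives the robot as it stands.
- The arm moves only by the tool arm_command, never from a script. Its arguments are lists of equal length, an entry for each row: "delta_rot": the turn, a rotation vector about the tool's x, y, z in degrees, a list of three; "delta_pos": the shift along the tool's x, y, z in m, a list of three; "gripper": the closure, from -1 (fully open) to 1 (shut). In form: {"delta_rot": [[rx, ry, rz], ...], "delta_pos": [[dx, dy, dz], ...], "gripper": [gripper, ...]}. A call has 1 to 12 rows; each row is the pose to reach, as a shift and turn from the pose commanded when the call began, along the tool's axes at that moment; what a row does not reach only later rows make up. A row lasts 1/12 s, in which the tool goes at most 41.7 mm and 7.16 degrees, less where a joint would pass 70% of its speed; a pose out of reach is approached as far as the arm can. A call with a gripper value outside its range is refused whole. The fingers move at their own pace and stop on an object; "grip_force" is the grip in N (left out, the last holds). Time passes only in rows, so rows that repeat a pose let the fingers close. It gives the time, the measured TCP pose, the force, the opening and the grip force at its end, in the units of the state.
- status.get_obs(): the state, without advancing time (a new reading comes with each control period).
- viewer.camera(name): name is "scene" or "top"; returns a dict with "pixels" (384x512x3 uint8, blue, green, red), "fx", "fy", "cx", "cy" (pixels), "pose" (4x4, takes a point from camera to world coordinates). Camera axes: x right, y down, z forward; pixel columns grow to the right and rows downward; lengths in m; the calibration is good to about 2 mm. A picture is of the moment at which its call begins. There is no depth.
- robot.hand_in(): hands the job in; it is judged then, once.
The state is a dict: "time": time; "q": joint angles; "joint_velocities": joint speeds; "joint_torque": joint torques, N m; "position": TCP position; "tool_rot": TCP orientation; "ft_force": force on the tool from outside, world axes, zero at the start; "moment": the same for the moment, N m; "grip_width": finger opening in m; "grip_force": force on a finger pad.
Only numpy, scipy, OpenCV 4.12 (cv2) and the standard library are available. Lean on these libraries where they do the work, as an engineer would, in place of code of your own. Each camera call takes 0.05 s, during which the arm holds its last target. There are 200 camera calls.

TASK

One side of the V-shaped pipe rest has lost its roller. Take the roller with the sprung pin from its wooden cradle and snap it into the empty side, its rigid stub in the recess of the lower stop and its sprung pin in the recess of the higher stop, both pins fully home, and let go of it. Leave the glass, the tools and the other roller where they are.

Things in the scene. Friction and masses are not known exactly. Their poses are not given: they have to be found in the camera images.
- roller: Sprung roller: aluminium tube, diameter 30, length 90 mm, with 8 mm round-ended steel pins on its axis at both ends; 0.11 to 0.25 kg. It lies level in a wooden cradle, axis 31 mm above the table. Origin: middle of the tube, on its axis; y runs along the tube to the sprung pin (25 mm long when free); the rigid stub (8.5 mm) is at -y. May roll about y. May be gripped hard (100 N).
- stub_tip (a point): Tip of the rigid stub, 53.5 mm from the tube's middle along -y of the roller.
- pin_tip (a point): Tip of the sprung pin, 70 mm from the tube's middle along +y of the roller when free.
- plunger (a joint): How far the sprung pin is pushed into the tube (m): 0 free, 0.022 fully in. It starts to give at 3 N and is fully in at 7.4 N. Fitted, it stays pushed in by 2 mm.
- cradle: Fixed wooden cradle holding the sprung roller: board 56 x 120 x 10 mm (long side along y), four saddle blocks to 20 mm above the table; the middle 40 mm of the tube is clear of blocks. Origin: middle of the underside. A second, alike cradle holds a shorter plain tube.
- stand: Grey V-shaped pipe rest, fixed on the table, base plate 110 x 200 mm, highest point 216 mm. Origin: middle of its underside; z up; the V lies in its y-z plane, each leg rising outward at 30 degrees from level. The -y leg has its roller; the +y leg is empty.
- leg: The empty leg. Origin: where the fitted tube's middle lies along the leg, with the stops at their middle setting (y 62, z 125 mm in the stand). y runs up the leg (30 degrees from level), x level across it, z square to both, upward. Lower stop: plate 36 x 12 mm square to y, inner face at y = -45.5 mm; higher stop: alike, inner face at y = +60 mm. A 30 mm wide beam joins them, top at z = -41 mm.
- seat_mid (a point): The same point as the leg's origin. In each stop's inner face is a round blind recess 11 mm wide, 8 mm deep, facing the other; both lie on one line along the leg's y, at x = 0. The two stops are clamped together at a height that differs: the line lies between z = -9 and +9 mm in the leg's frame. This is not measured: feel for it. Over this line the lower stop stands 11 mm, the higher one 52 mm.
- pin_root (a point): Where the sprung pin leaves the tube. With the pin fully in, the roller is 101.5 mm long and the stops are 105.5 mm apart. A pin rubbing on a stop's face springs out 8 mm when it meets the recess. Fitted, the stub's tip is on the bottom of the lower recess (leg y = -53.5 mm) and the tube's end 0.5 mm off the lower stop.
- bowl: Bystander: an amber glass bowl, 100 mm wide, 60 mm high, beyond the stand. Origin on its underside. To be left where it is.
- jacks: Bystander: steel glassblowing jacks, 240 mm long, 50 mm wide, 10 mm high, flat on the table at the left. Origin on its underside. To be left where it is.
- paddle: Bystander: a dark square paddle with a wooden handle, 270 mm long, near the stand on the robot's right. Origin on its underside. To be left where it is.
- water: Bystander: a clear plastic bottle, 64 mm wide, 200 mm high, at the far right. Origin on its underside. To be left where it is.
- block: Bystander: a small wooden cup-shaped shaping block with a handle, 90 mm wide, 45 mm high, in front of the robot. Origin on its underside. To be left where it is.
- jar: Bystander: a glass jar with a steel lid, 72 mm wide, 90 mm high, at the far left. Origin on its underside. To be left where it is.
- bare_roller: Bystander: a shorter plain tube, 30 mm in diameter, 74 mm long, without pins, in the other wooden cradle; its origin is its middle. To be left where it is.
Things that resemble listed ones, but are neither listed nor needed, are in the scene too. Leave any orange or red look-alike of the roller alone.

How it is judged:
By the outcome, as a careful person would: the job done as asked, in the order asked, and still so for the second after the job is handed in, with the robot touching nothing.
It also fails if it takes over 61 s, if anything falls off the work surface, if the arm or the gripper's body presses on something with over 40 N, if the wrist force passes 120 N, or if a joint passes its speed limit or range.

## Working session

There is one attempt and no reset: what is moved stays moved. The work goes in short steps, Python scripts to look and compute and a tool call to move; the robot and the scene stay as the last step left them, time stands still between calls to the robot, and variables do not carry over. Pictures are saved under pics/ and viewed, at most 10 in all, crops included, and the job is handed in when it is done.

Besides the shell and the picture viewer there is one more tool, called after "Request:" as name(argument=value, ...) on one line, values as JSON. arm_command: Moves the arm, as the interface text tells. Its arguments: {"type":"object","properties":{"delta_rot":{"type":"array","items":{"type":"array","items":{"type":"number"}}},"delta_pos":{"type":"array","items":{"type":"array","items":{"type":"number"}}},"gripper":{"type":"array","items":{"type":"number"}},"grip_force":{"type":"number"}},"required":["delta_rot","delta_pos","gripper"]}

```bash
mkdir -p pics; ls; cat > h.py <<'E'
import numpy as np,cv2
from rig import status,viewer,robot
from scipy.spatial.transform import Rotation as R
def ray(c,u,v):
    P=np.array(c["pose"]);d=P[:3,:3]@np.array([(u-c["cx"])/c["fx"],(v-c["cy"])/c["fy"],1]);return P[:3,3],d
def onz(c,u,v,z):
    o,d=ray(c,u,v);return o+d*(z-o[2])/d[2]
def proj(c,p):
    P=np.array(c["pose"]);q=P[:3,:3].T@(np.array(p)-P[:3,3]);return np.array([c["fx"]*q[0]/q[2]+c["cx"],c["fy"]*q[1]/q[2]+c["cy"]])
def tri(c1,p1,c2,p2):
    (a,d),(b,e)=ray(c1,*p1),ray(c2,*p2)
    s=np.linalg.lstsq(np.c_[d,-e],b-a,rcond=None)[0]
    x,y=a+s[0]*d,b+s[1]*e;return (x+y)/2,np.linalg.norm(x-y)
E
python3 - <<'E'
from h import *
import pickle
C={}
for n in("scene","top"):
    c=viewer.camera(n);C[n]=c;print(n,c["fx"],np.round(c["pose"],3).tolist())
    cv2.imwrite(f"pics/{n}0.png",cv2.resize(c["pixels"],(800,600),interpolation=cv2.INTER_CUBIC))
pickle.dump(C,open("c0.pkl","wb"))
print(status.get_obs())
E
```

```text
pics
scene 357.28151469047424 [[-0.222, 0.802, -0.554, 1.095], [0.975, 0.189, -0.118, 0.13], [0.01, -0.566, -0.824, 0.968], [0.0, 0.0, 0.0, 1.0]]
top 394.473390950637 [[0.001, -0.987, 0.162, 0.323], [-1.0, -0.005, -0.025, 0.002], [0.026, -0.162, -0.987, 1.217], [0.0, 0.0, 0.0, 1.0]]
{'time': 0.1, 'q': array([-1.45549136e+00,  5.28363293e-01,  1.43375403e+00, -2.26146517e-05,
        1.18141012e+00, -1.78513054e-01]), 'joint_velocities': array([ 0.00043533, -0.00146768, -0.00516472, -0.00016875,  0.00106148,
       -0.00030996]), 'joint_torque': array([-2.36430907e-06, -4.40986025e+01, -1.77151215e+01,  6.35734946e-02,
        5.34556888e-02, -4.80136089e-05]), 'position': array([ 0.18094341, -0.59755326,  0.22168199]), 'tool_rot': array([ 9.89227172e-01,  1.46385331e-01,  2.01168666e-05, -9.67238191e-04]), 'ft_force': array([-1.26403071, -0.85758829, -0.05150275]), 'moment': array([ 0.01911444, -0.0034554 , -0.00734117]), 'grip_force': 0.0, 'grip_width': 0.08674555604905645}
```

View pics/scene0.png

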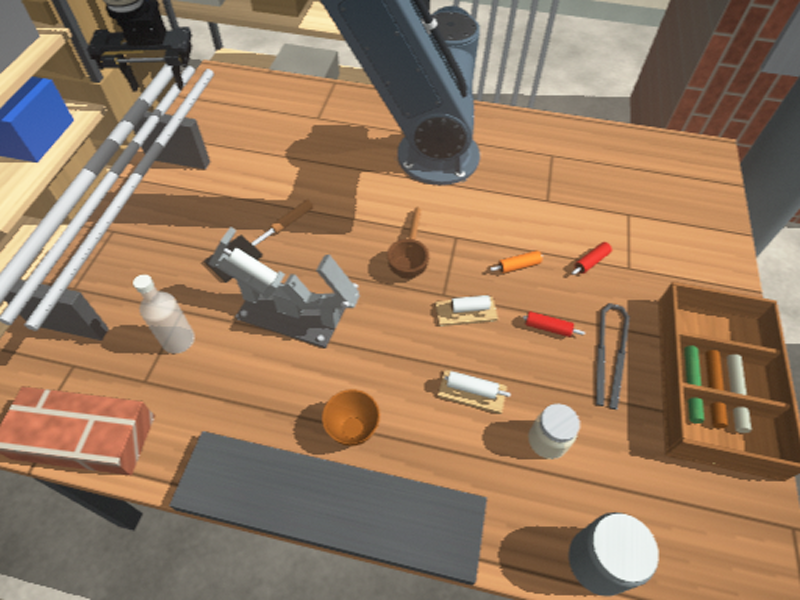

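View pics/top0.png

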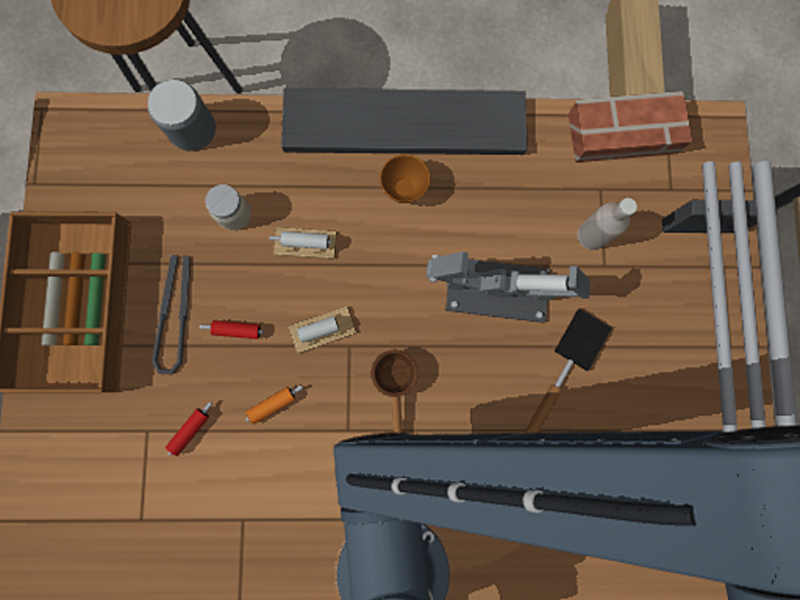

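The scene view shows two white tubes in cradles: one at (475,387), with a pin at its right end (507,394), and one at (470,305), shorter and without pins. In the top view they are at (303,241), with the pin at its left end (272,238), and (318,330). The red and orange ones, and those in the tray, are look-alikes. The one with the pin in the far cradle fits the description. I'll confirm this in a crop that also shows the stand.

```bash
python3 - <<'E'
from h import *
import pickle
C=pickle.load(open("c0.pkl","rb"))
k=512/800
def crop(n,x,y,w,h):
    im=C[n]["pixels"][y:y+h,x:x+w];return cv2.resize(im,(400,300),interpolation=cv2.INTER_CUBIC)
A=[("scene",270,225,72,54),("top",160,132,72,54),("scene",132,140,104,78),("top",268,142,120,90)]
t=[crop(*a) for a in A]
cv2.imwrite("pics/crop.png",np.vstack([np.hstack(t[:2]),np.hstack(t[2:])]))
for n,(x0,y0,x1,y1) in {"scene":(270,225,342,279),"top":(160,132,232,186)}.items():
    im=C[n]["pixels"][y0:y1,x0:x1];h=cv2.cvtColor(im,cv2.COLOR_BGR2HSV)
    m=((h[...,1]<60)&(h[...,2]>110)).astype(np.uint8)
    nn,l,s,c=cv2.connectedComponentsWithStats(m)
    for i in range(1,nn):
        if s[i,4]>15: 
            p=np.argwhere(l==i)[:,::-1].astype(np.float32);print(n,s[i],c[i]+[x0,y0],cv2.minAreaRect(p))
E
```

```text
scene [ 15  13  42  17 369] [303.27913279 246.27642276] ((35.400413513183594, 21.873445510864258), (42.44991683959961, 10.49975299835205), 14.931418418884277)
top [ 12  16  38  12 299] [192.62207358 152.98327759] ((30.396318435668945, 20.899728775024414), (36.82503890991211, 9.566384315490723), 4.23639440536499)
```

View pics/crop.png

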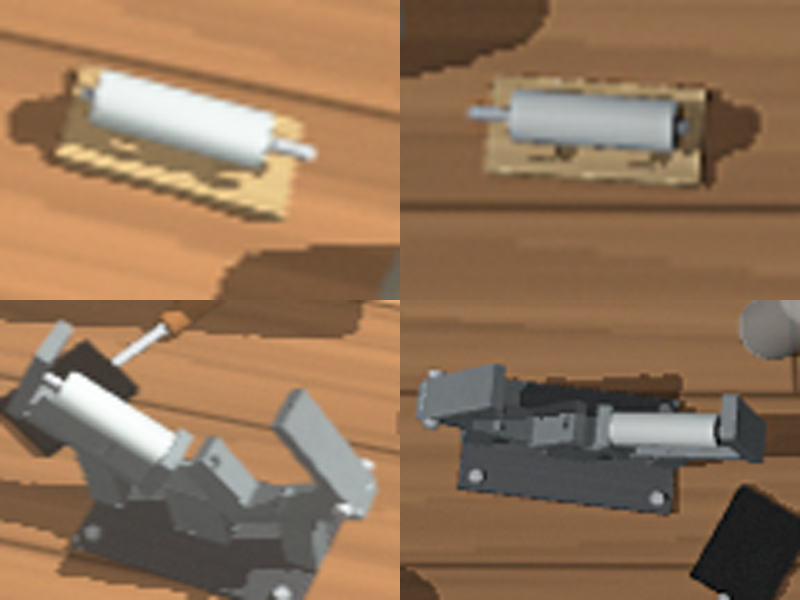

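The crop confirms the target: its tube has a stub and a long pin, with the pin toward image-left in the top view (world +y). The empty leg is on the +y side of the stand. I'll enlarge that leg to pick points.

```bash
python3 - <<'E'
from h import *
import pickle
C=pickle.load(open("c0.pkl","rb"))
def crop(n,x,y,w,h):
    im=C[n]["pixels"][y:y+h,x:x+w];return cv2.resize(im,(400,600),interpolation=cv2.INTER_CUBIC)
cv2.imwrite("pics/leg.png",np.hstack([cv2.convertScaleAbs(crop("scene",180,150,56,84),alpha=1.5),cv2.convertScaleAbs(crop("top",268,142,56,84),alpha=1.5)]))
S,T=C["scene"],C["top"]
def a(x,y,s,x0,y0): return ((x+.5)/s-.5+x0,(y+.5)/s-.5+y0)
s=400/72
for nm,ps,pt in [("pin",(312,153),(70,113)),("stub",(86,92),(286,128)),("pinend",(270,142),(111,115)),("stubend",(98,97),(274,125))]:
    p=a(*ps,s,270,225);q=a(*pt,s,160,132)
    print(nm,tri(S,p,T,q),onz(S,*p,.031),onz(T,*q,.031))
s1,s2=400/104,400/120
for nm,ps,pt in [("screw+x-y",(92,232),(268,105)),("stopscrew-x",(368,163),(32,125)),("stopscrew+x",(343,208),(37,73)),("top-x",(300,90),(97,105)),("top+x",(275,130),(105,65))]:
    p=a(*ps,s1,132,140);q=a(*pt,s2,268,142);print(nm,tri(S,p,T,q))
for nm,q in [("-x+y",(77,176)),("-x-y",(256,198)),("+x-y",(268,105))]: print(nm,onz(T,*a(*q,s2,268,142),.012))
print("s+x-y",onz(S,*a(92,232,s1,132,140),.012),"s+x+y",onz(S,*a(282,292,s1,132,140),.012))
E
```

```text
pin (array([0.6299165 , 0.24543244, 0.03427442]), np.float64(0.0001928714764457582)) [0.62830544 0.24574139 0.031     ] [0.63075957 0.24620401 0.031     ]
stub (array([0.62229618, 0.12664895, 0.03429754]), np.float64(0.0004176135799383857)) [0.62059133 0.12684523 0.031     ] [0.62315574 0.1267876  0.031     ]
pinend (array([0.62887835, 0.2232874 , 0.03447106]), np.float64(0.0007020399020274445)) [0.62708012 0.22398669 0.031     ] [0.62980061 0.22358063 0.031     ]
stubend (array([0.62386909, 0.13324052, 0.03462809]), np.float64(0.00036758467708025727)) [0.6220067  0.13343668 0.031     ] [0.62481359 0.13345903 0.031     ]
screw+x-y (array([ 0.56867814, -0.29568394,  0.02363093]), np.float64(0.0038591953111656464))
stopscrew-x (array([ 0.52726607, -0.06817523,  0.13636519]), np.float64(0.0035499621682263294))
stopscrew+x (array([ 0.5716089, -0.073625 ,  0.1385368]), np.float64(0.0012145737713231811))
top-x (array([ 0.52899416, -0.11367935,  0.21222268]), np.float64(0.00429799488045951))
top+x (array([ 0.56256131, -0.12162985,  0.20638643]), np.float64(0.0032852749535849496))
-x+y [ 0.50323889 -0.11980662  0.012     ]
-x-y [ 0.48342512 -0.28627843  0.012     ]
+x-y [ 0.57164994 -0.30053607  0.012     ]
s+x-y [ 0.56204072 -0.29885829  0.012     ] s+x+y [ 0.58113719 -0.12949674  0.012     ]
```

View pics/leg.png

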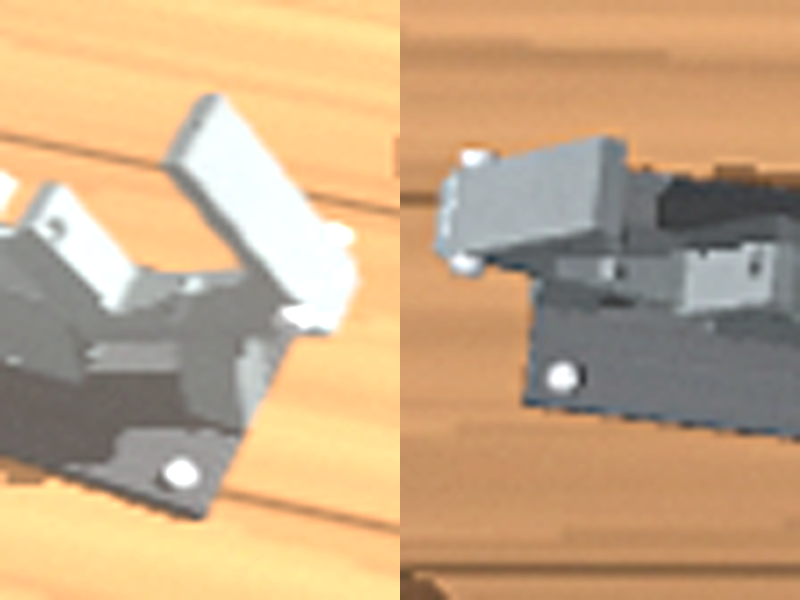

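```bash
cat > leg.py <<'E'
from h import *
import pickle
C=pickle.load(open("c0.pkl","rb"));S,T=C["scene"],C["top"]
ys=np.array([.115,.993,0]);ys/=np.linalg.norm(ys);xs=np.array([ys[1],-ys[0],0])
O=np.array([.5335,-.2084,0])+.062*ys+[0,0,.125]
ly=np.cos(np.pi/6)*ys+[0,0,.5];lz=np.cross(xs,ly);L=np.c_[xs,ly,lz]
E
python3 - <<'E'
from leg import *
s=400/56
def a(x,y,x0,y0): return ((x+.5)/s-.5+x0,(y+.5)/s-.5+y0)
for nm,ps,pt,e in [("recess",(57,227),(355,263),(0,-45.5,0)),("hi out-x",(220,97),(198,235),(-18,72,52)),("hi out+x",(182,167),(203,137),(18,72,52)),("lo in top-x",(62,185),(373,308),(-18,-45.5,11)),("lo in top +x",(25,230),(370,245),(18,-45.5,11)),("lo in bot +x",(112,307),(285,250),(18,-45.5,-26)),("screw +x",(300,315),(75,157),(0,0,0))]:
    p,q=a(*ps,180,150),a(*pt,268,142);P,g=tri(S,p,T,q)
    print(nm,P.round(4),round(g,4),"leg mm",(L.T@(P-O)*1000).round(1),e, "pred px",((proj(S,O+L@np.array(e)/1000)-[180,150]+.5)*s).round(0),((proj(T,O+L@np.array(e)/1000)-[268,142]+.5)*s).round(0))
E
```

```text
recess [ 0.5352 -0.1864  0.1123] 0.0004 leg mm [ -0.9 -41.    9. ] (0, -45.5, 0) pred px [ 62. 244.] [351. 266.]
hi out-x [ 0.5264 -0.1114  0.209 ] 0.0019 leg mm [-18.2  71.   56. ] (-18, 72, 52) pred px [225. 104.] [188. 236.]
hi out+x [ 0.5629 -0.1142  0.2109] 0.0004 leg mm [18.3 73.2 56.9] (18, 72, 52) pred px [187. 176.] [198. 141.]
lo in top-x [ 0.5161 -0.1916  0.1151] 0.002 leg mm [-19.2 -45.9  15.1] (-18, -45.5, 11) pred px [ 65. 194.] [364. 307.]
lo in top +x [ 0.5423 -0.1943  0.1169] 0.0056 leg mm [  7.2 -44.8  16.5] (18, -45.5, 11) pred px [ 27. 260.] [372. 219.]
lo in bot +x [ 0.547  -0.1633  0.0782] 0.0003 leg mm [  8.2 -36.9 -32.7] (18, -45.5, -26) pred px [ 79. 317.] [315. 230.]
screw +x [ 0.5714 -0.0716  0.1392] 0.0014 leg mm [ 21.9  74.9 -26.9] (0, 0, 0) pred px [142. 238.] [261. 243.]
```

Scene crop: recess of the lower stop at (57,227), top-view recess at (755,263), higher stop's top edge at (182–220, 97–167). Two views put the recess line near leg z ≈ +4 mm. Now I'll work out the first moves.

```bash
cat > go.py <<'E'
from leg import *
def frame(x,z): 
    x=np.array(x)/np.linalg.norm(x);z=np.array(z,float);z-=x*(x@z);z/=np.linalg.norm(z);return np.c_[x,np.cross(z,x),z]
ax=np.array([.064,.998,0]);Rr=frame(ax,[0,0,-1]);Rl=frame(ly,-lz)
def delta(p,Rt,o=None):
    o=o or status.get_obs();R0=R.from_quat(o["tool_rot"]).as_matrix()
    print("dpos",(R0.T@(np.array(p)-o["position"])).round(4),"drot",R.from_matrix(R0.T@Rt).as_rotvec(degrees=True).round(2))
def st():
    o=status.get_obs();R0=R.from_quat(o["tool_rot"]).as_matrix()
    print("t",round(o["time"],2),"p",o["position"].round(4),"w",round(o["grip_width"],4),"gf",round(o["grip_force"],1),"q",o["q"].round(2),"F tool",(R0.T@o["ft_force"]).round(2),"F leg",(L.T@o["ft_force"]).round(2));return o,R0
E
python3 - <<'E'
from go import *
delta([.181,-.598,.36],Rr);delta([.626,.1785,.20],Rr)
E
```

```text
dpos [-0.      0.0002 -0.1383] drot [ -0.08  -0.08 -69.5 ]
dpos [ 0.6507 -0.6139  0.0231] drot [ -0.08  -0.08 -69.5 ]
```

Request:
arm_command(delta_rot=[[0,0,0],[0,0,0],[0,0,0],[0,0,-10],[0,0,-20],[0,0,-30],[0,0,-40],[0,0,-50],[0,0,-60],[0,0,-69.5],[0,0,-69.5],[0,0,-69.5]], delta_pos=[[0,0,-0.04],[0,0,-0.08],[0,0,-0.12],[0.03,-0.028,-0.13],[0.06,-0.056,-0.13],[0.09,-0.085,-0.13],[0.12,-0.113,-0.13],[0.15,-0.141,-0.13],[0.18,-0.17,-0.13],[0.21,-0.198,-0.13],[0.24,-0.226,-0.13],[0.27,-0.254,-0.13]], gripper=[-1,-1,-1,-1,-1,-1,-1,-1,-1,-1,-1,-1], grip_force=60)

```text
time: 1.1
position: [0.3662, -0.2748, 0.3523]
tool_rot: [0.757, 0.654, 0.0, -0.0]
ft_force: [1.0, -0.1, -1.0]
grip_width: 0.0871
grip_force: 0.0
```

```bash
python3 - <<'E'
from go import *
st();delta([.626,.1785,.20],Rr)
E
```

```text
t 1.1 p [ 0.3662 -0.2748  0.3523] w 0.0871 gf 0.0 q [-0.89  0.15  1.64  0.    1.35 -0.74] F tool [0.02 1.04 1.  ] F leg [ 1.04 -0.51 -0.86]
dpos [0.4862 0.191  0.1525] drot [-0.02 -0.03 -4.72]
```

Request:
arm_command(delta_rot=[[0,0,0],[0,0,0],[0,0,0],[0,0,0],[0,0,0],[0,0,0],[0,0,0],[0,0,0],[0,0,0],[0,0,0],[0,0,0],[0,0,0]], delta_pos=[[0.038,0.015,0.01],[0.076,0.03,0.02],[0.114,0.045,0.03],[0.152,0.06,0.04],[0.19,0.075,0.06],[0.228,0.09,0.07],[0.266,0.105,0.08],[0.304,0.12,0.09],[0.342,0.135,0.1],[0.38,0.15,0.11],[0.418,0.165,0.12],[0.45,0.178,0.13]], gripper=[-1,-1,-1,-1,-1,-1,-1,-1,-1,-1,-1,-1])

```text
time: 2.1
position: [0.6095, 0.1415, 0.2222]
tool_rot: [0.759, 0.652, -0.0, -0.0]
ft_force: [1.1, -1.7, 0.6]
grip_width: 0.0869
grip_force: 0.0
```

```bash
python3 - <<'E'
from go import *
st();delta([.626,.1785,.10],Rr)
E
```

```text
t 2.1 p [0.6095 0.1415 0.2222] w 0.0869 gf 0.0 q [ 0.05  0.53  1.43 -0.    1.18  0.2 ] F tool [-1.5   1.29 -0.63] F leg [ 1.24 -1.02  1.32]
dpos [0.0391 0.0108 0.1222] drot [-0.03  0.01 -5.02]
```

Request:
arm_command(delta_rot=[[0,0,-5],[0,0,-5],[0,0,-5],[0,0,-5],[0,0,-5],[0,0,-5]], delta_pos=[[0.02,0.005,0.03],[0.03,0.008,0.06],[0.035,0.01,0.09],[0.037,0.01,0.115],[0.037,0.01,0.115],[0.037,0.01,0.115]], gripper=[-1,-1,-1,-1,-1,-1])

```text
time: 2.6
position: [0.623, 0.1744, 0.1063]
tool_rot: [0.729, 0.684, -0.002, -0.001]
ft_force: [-0.3, 0.4, -0.3]
grip_width: 0.0868
grip_force: 0.0
```

```bash
python3 - <<'E'
from go import *
st();delta([.626,.1785,.016],Rr)
c=viewer.camera("top");d=viewer.camera("scene")
pickle.dump({"top":c,"scene":d},open("c1.pkl","wb"))
a=proj(c,[.626,.1785,.05]).astype(int);b=proj(d,[.626,.1785,.05]).astype(int)
f=lambda i,p:cv2.resize(i["pixels"][p[1]-36:p[1]+36,p[0]-48:p[0]+48],(400,300),interpolation=cv2.INTER_CUBIC)
cv2.imwrite("pics/ap.png",np.hstack([f(c,a),f(d,b)]))
E
```

```text
t 2.6 p [0.623  0.1744 0.1063] w 0.0868 gf 0.0 q [ 0.1   0.7   1.47 -0.    0.98  0.16] F tool [ 0.42 -0.29  0.28] F leg [-0.31  0.22 -0.44]
dpos [0.0043 0.0031 0.0903] drot [-0.27  0.05 -0.02]
```

View pics/ap.png

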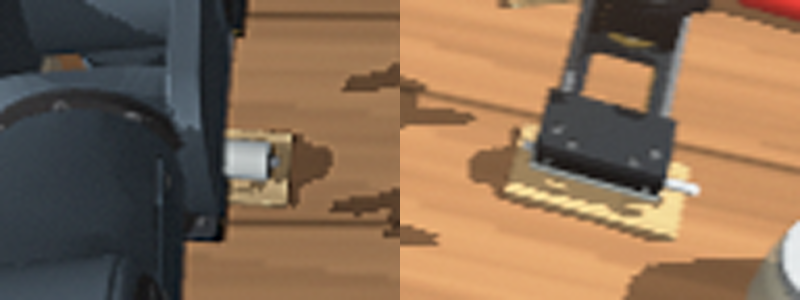

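The hand hides the tube, with the stub and pin showing at either side of it: stub at (525,150), pin at (690,187). It looks aligned, so I'm descending.

Request:
arm_command(delta_rot=[[0,0,0],[0,0,0],[0,0,0],[0,0,0],[0,0,0],[0,0,0]], delta_pos=[[0.002,0.002,0.03],[0.003,0.003,0.05],[0.003,0.003,0.07],[0.003,0.003,0.08],[0.003,0.003,0.084],[0.003,0.003,0.084]], gripper=[-1,-1,-1,-1,-1,-1])

```text
time: 3.2
position: [0.6283, 0.177, 0.0247]
tool_rot: [0.73, 0.684, 0.0, 0.0]
ft_force: [0.0, -0.5, -0.1]
grip_width: 0.0866
grip_force: 0.0
```

```bash
python3 - <<'E'
from go import *
st();delta([.626,.1785,.016],Rr)
E
```

```text
t 3.2 p [0.6283 0.177  0.0247] w 0.0866 gf 0.0 q [ 0.1   0.82  1.49 -0.    0.84  0.17] F tool [-0.54  0.05  0.14] F leg [ 0.08 -0.53  0.15]
dpos [ 0.0013 -0.0024  0.0087] drot [ 0.05 -0.01 -0.07]
```

Request:
arm_command(delta_rot=[[0,0,0],[0,0,0],[0,0,0],[0,0,0],[0,0,0],[0,0,0],[0,0,0],[0,0,0],[0,0,0],[0,0,0],[0,0,0]], delta_pos=[[0.001,-0.002,0.008],[0.001,-0.002,0.008],[0.001,-0.002,0.008],[0.001,-0.002,0.008],[0.001,-0.002,0.008],[0.001,-0.002,0.008],[0.001,-0.002,0.008],[0.001,-0.002,0.008],[0.001,-0.002,0.008],[0.001,-0.002,0.008],[0.001,-0.002,0.008]], gripper=[-1,-1,-1,0.0,0.3,1,1,1,1,1,1])

```text
time: 4.12
position: [0.6258, 0.1784, 0.016]
tool_rot: [0.73, 0.684, -0.0, -0.0]
ft_force: [0.1, -0.9, -0.7]
grip_width: 0.0412
grip_force: 0.0
```

```bash
python3 - <<'E'
from go import *
st();delta([.626,.1785,.016],Rr)
E
```

```text
t 4.12 p [0.6258 0.1784 0.016 ] w 0.0412 gf 0.0 q [0.11 0.83 1.49 0.   0.82 0.17] F tool [-0.87  0.16  0.71] F leg [ 0.2  -1.1  -0.18]
dpos [0.0001 0.0002 0.    ] drot [-0.    0.   -0.04]
```

Request:
arm_command(delta_rot=[[0,0,0],[0,0,0],[0,0,0],[0,0,0],[0,0,0],[0,0,0]], delta_pos=[[0,0,0],[0,0,0],[0,0,0],[0,0,0],[0,0,0],[0,0,0]], gripper=[1,1,1,1,1,1])

```text
time: 4.62
position: [0.6269, 0.1784, 0.0163]
tool_rot: [0.73, 0.684, 0.001, 0.001]
ft_force: [3.2, 0.2, -1.1]
grip_width: 0.0286
grip_force: 60.0
```

```bash
python3 - <<'E'
from go import *
st()
E
```

```text
t 4.62 p [0.6269 0.1784 0.0163] w 0.0286 gf 60.0 q [ 0.11  0.83  1.49 -0.    0.82  0.17] F tool [0.43 3.17 1.13] F leg [ 3.15 -0.05 -1.27]
```

```bash
cat >> go.py <<'E'
def legp(x,y,z): return O+L@np.array([x,y,z-14.7])/1000
def rl():
    o,R0=st();a=L.T@(o["position"]+R0@[0,0,-.0147]-O)*1000;print("roller mid in leg mm",a.round(2));return a
E
python3 - <<'E'
from go import *
delta([.626,.1785,.30],Rr);delta(legp(0,-20,130),Rl);print(legp(0,-20,130))
E
```

```text
dpos [ 1.000e-04 -3.000e-04 -2.837e-01] drot [ 0.13 -0.02 -0.05]
dpos [-0.4049 -0.0683 -0.1988] drot [-0.63 29.97  2.86]
[ 0.53200785 -0.22128439  0.21485273]
```

Request:
arm_command(delta_rot=[[0,0,0],[0,0,0],[0,0,0],[0,0,0],[0,0,0],[0,0,0],[0,0,0],[0,0,0],[0,5,0],[0,10,0],[0,15,0],[0,20,1]], delta_pos=[[0,0,-0.015],[0,0,-0.04],[0,0,-0.08],[0,0,-0.12],[0,0,-0.16],[0,0,-0.2],[0,0,-0.24],[0,0,-0.28],[-0.03,-0.005,-0.3],[-0.06,-0.01,-0.3],[-0.09,-0.015,-0.3],[-0.12,-0.02,-0.3]], gripper=[1,1,1,1,1,1,1,1,1,1,1,1])

```text
time: 5.62
position: [0.5963, 0.0601, 0.3168]
tool_rot: [0.723, 0.668, 0.128, -0.12]
ft_force: [0.4, -0.7, -2.4]
grip_width: 0.0287
grip_force: 60.0
```

```bash
python3 - <<'E'
from go import *
rl();delta(legp(0,-20,170),Rl)
E
```

```text
t 5.62 p [0.5963 0.0601 0.3168] w 0.0287 gf 60.0 q [-0.27  0.4   1.43  0.35  1.39 -0.26] F tool [-1.5   0.42  2.01] F leg [ 0.44 -1.81 -1.74]
roller mid in leg mm [ 31.68 281.9   74.59]
dpos [-0.31   -0.0422 -0.0425] drot [-1.04  9.77  1.78]
```

Request:
arm_command(delta_rot=[[0,4,0],[-1,8,1],[-1,9.8,1.8],[-1,9.8,1.8],[-1,9.8,1.8],[-1,9.8,1.8],[-1,9.8,1.8],[-1,9.8,1.8],[-1,9.8,1.8],[-1,9.8,1.8],[-1,9.8,1.8],[-1,9.8,1.8]], delta_pos=[[-0.035,-0.005,-0.02],[-0.07,-0.01,-0.04],[-0.105,-0.015,-0.042],[-0.14,-0.02,-0.042],[-0.175,-0.025,-0.042],[-0.21,-0.03,-0.042],[-0.245,-0.035,-0.042],[-0.28,-0.04,-0.042],[-0.3,-0.042,-0.042],[-0.306,-0.042,-0.042],[-0.306,-0.042,-0.042],[-0.306,-0.042,-0.042]], gripper=[1,1,1,1,1,1,1,1,1,1,1,1])

```text
time: 6.62
position: [0.5314, -0.236, 0.2513]
tool_rot: [0.722, 0.642, 0.193, -0.172]
ft_force: [-0.6, -0.0, -1.7]
grip_width: 0.0287
grip_force: 60.0
```

```bash
python3 - <<'E'
from go import *
rl();delta(legp(0,-18,42),Rl)
c=viewer.camera("top");d=viewer.camera("scene");pickle.dump({"top":c,"scene":d},open("c2.pkl","wb"))
a=(300,180);b=(185,165)
f=lambda i,p:cv2.resize(i["pixels"][p[1]-75:p[1]+75,p[0]-50:p[0]+50],(400,600),interpolation=cv2.INTER_CUBIC)
cv2.imwrite("pics/stage.png",np.hstack([f(c,a),f(d,b)]))
E
```

```text
t 6.62 p [ 0.5314 -0.236   0.2513] w 0.0287 gf 60.0 q [-0.82  0.57  1.4   0.39  1.54 -0.79] F tool [-0.93 -0.62  1.41] F leg [-0.62 -0.93 -1.41]
roller mid in leg mm [  1.09 -14.47 168.86]
dpos [-0.0033 -0.0011  0.1269] drot [-0.01  0.08 -0.11]
```

View pics/stage.png

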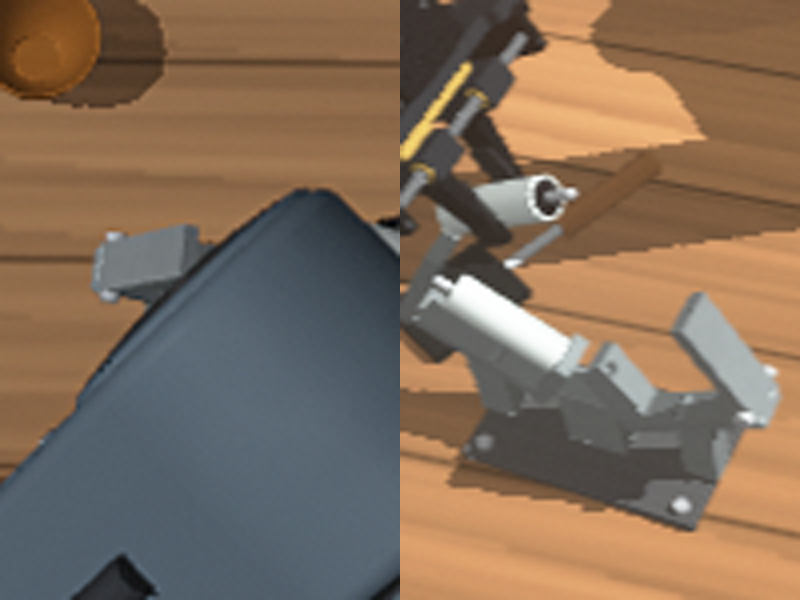

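The roller is held squarely and pitched up. Its pin tip is at (573,194) in the scene crop, above the filled leg, and the empty leg's stops are clear. I'm descending along the leg normal.

Request:
arm_command(delta_rot=[[0,0,0],[0,0,0],[0,0,0],[0,0,0],[0,0,0],[0,0,0],[0,0,0]], delta_pos=[[-0.003,-0.001,0.025],[-0.003,-0.001,0.05],[-0.003,-0.001,0.075],[-0.003,-0.001,0.1],[-0.003,-0.001,0.115],[-0.003,-0.001,0.122],[-0.003,-0.001,0.122]], gripper=[1,1,1,1,1,1,1])

```text
time: 7.3
position: [0.5368, -0.1771, 0.1432]
tool_rot: [0.721, 0.643, 0.192, -0.173]
ft_force: [0.2, 1.2, -1.4]
grip_width: 0.0287
grip_force: 60.0
```

```bash
python3 - <<'E'
from go import *
a=rl();delta(legp(0,-18,42),Rl)
C2=pickle.load(open("c2.pkl","rb"));m=np.array([1.09,-14.47,168.86])
print("pred",proj(C2["scene"],O+L@(m+[0,70,0])/1000),"seen 178.1 138.5;  root pred",proj(C2["scene"],O+L@(m+[0,45,0])/1000),"seen 172 139")
c=viewer.camera("scene");b=(205,175)
cv2.imwrite("pics/near.png",cv2.resize(c["pixels"][b[1]-45:b[1]+45,b[0]-60:b[0]+60],(800,600),interpolation=cv2.INTER_CUBIC))
E
```

```text
t 7.3 p [ 0.5368 -0.1771  0.1432] w 0.0287 gf 60.0 q [-0.74  0.67  1.56  0.43  1.27 -0.83] F tool [0.38 0.04 1.85] F leg [ 0.03  0.38 -1.85]
roller mid in leg mm [ -0.28 -17.26  45.75]
dpos [-0.0007  0.0003  0.0037] drot [-0.14  0.1  -0.03]
pred [178.15489573 138.87327412] seen 178.1 138.5;  root pred [171.26935007 140.06266946] seen 172 139
```

View pics/near.png

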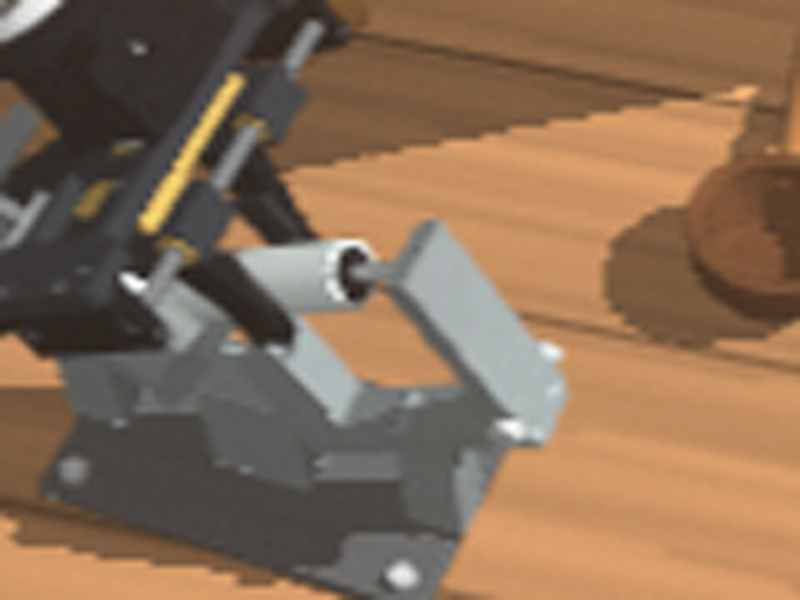

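The pin tip at (385,275) is just short of the higher stop's inner face, and the stub is above the lower stop. Now I'll press the pin in along tool +x.

Request:
arm_command(delta_rot=[[0,0,0],[0,0,0],[0,0,0],[0,0,0],[0,0,0],[0,0,0]], delta_pos=[[0.006,0,0.003],[0.012,0,0.003],[0.018,0,0.003],[0.022,0,0.003],[0.024,0,0.003],[0.024,0,0.003]], gripper=[1,1,1,1,1,1])

```text
time: 7.85
position: [0.5403, -0.1586, 0.1534]
tool_rot: [0.723, 0.642, 0.192, -0.169]
ft_force: [0.3, -4.4, -4.6]
grip_width: 0.0292
grip_force: 60.0
```

```bash
python3 - <<'E'
from go import *
rl();delta(legp(0,7,42),Rl)
E
```

```text
t 7.85 p [ 0.5403 -0.1586  0.1534] w 0.0292 gf 60.0 q [-0.72  0.64  1.57  0.44  1.27 -0.81] F tool [-6.07  0.78  1.88] F leg [ 0.77 -6.08 -1.84]
roller mid in leg mm [ 1.    4.14 45.2 ]
dpos [ 0.003  -0.0011  0.0032] drot [ 0.16  0.36 -0.09]
```

Request:
arm_command(delta_rot=[[0,0,0],[0,0,0],[0,0,0],[0,0,0]], delta_pos=[[0.002,-0.001,0],[0.005,-0.001,0],[0.005,-0.001,0],[0.005,-0.001,0]], gripper=[1,1,1,1])

```text
time: 8.18
position: [0.5404, -0.155, 0.1555]
tool_rot: [0.723, 0.642, 0.192, -0.169]
ft_force: [1.3, -5.7, -5.0]
grip_width: 0.0284
grip_force: 60.0
```

```bash
python3 - <<'E'
from go import *
rl()
E
```

```text
t 8.18 p [ 0.5404 -0.155   0.1555] w 0.0284 gf 60.0 q [-0.71  0.64  1.58  0.45  1.26 -0.8 ] F tool [-7.19  1.96  1.62] F leg [ 1.95 -7.21 -1.56]
roller mid in leg mm [ 0.67  8.23 45.17]
```

Request:
arm_command(delta_rot=[[0,0,0],[0,0,0],[0,0,0]], delta_pos=[[0.0015,0,0],[0.0015,0,0],[0.0015,0,0]], gripper=[1,1,1])

```text
time: 8.43
position: [0.5406, -0.1539, 0.1561]
tool_rot: [0.723, 0.642, 0.192, -0.169]
ft_force: [2.2, -4.9, -4.7]
grip_width: 0.0283
grip_force: 60.0
```

```bash
python3 - <<'E'
from go import *
rl()
E
```

```text
t 8.43 p [ 0.5406 -0.1539  0.1561] w 0.0283 gf 60.0 q [-0.71  0.63  1.58  0.45  1.26 -0.8 ] F tool [-6.34  2.73  1.81] F leg [ 2.72 -6.36 -1.76]
roller mid in leg mm [ 0.69  9.52 45.15]
```

Request:
arm_command(delta_rot=[[0,0,0],[0,0,0],[0,0,0]], delta_pos=[[0.0015,0,0],[0.0015,0,0],[0.0015,0,0]], gripper=[1,1,1])

```text
time: 8.68
position: [0.5407, -0.1528, 0.1568]
tool_rot: [0.723, 0.642, 0.192, -0.169]
ft_force: [0.6, -5.2, -3.8]
grip_width: 0.029
grip_force: 60.0
```

```bash
python3 - <<'E'
from go import *
rl()
E
```

```text
t 8.68 p [ 0.5407 -0.1528  0.1568] w 0.029 gf 60.0 q [-0.71  0.63  1.58  0.45  1.26 -0.8 ] F tool [-6.34  1.18  0.78] F leg [ 1.17 -6.35 -0.73]
roller mid in leg mm [ 0.68 10.88 45.15]
```

Request:
arm_command(delta_rot=[[0,0,0],[0,0,0],[0,0,0]], delta_pos=[[0.0015,0,0],[0.0015,0,0],[0.0015,0,0]], gripper=[1,1,1])

```text
time: 8.93
position: [0.5408, -0.1516, 0.1574]
tool_rot: [0.723, 0.642, 0.192, -0.168]
ft_force: [1.7, -5.7, -4.6]
grip_width: 0.0286
grip_force: 60.0
```

```bash
python3 - <<'E'
from go import *
rl()
E
```

```text
t 8.93 p [ 0.5408 -0.1516  0.1574] w 0.0286 gf 60.0 q [-0.71  0.63  1.58  0.45  1.26 -0.8 ] F tool [-7.03  2.36  1.33] F leg [ 2.34 -7.05 -1.27]
roller mid in leg mm [ 0.69 12.25 45.14]
```

Request:
arm_command(delta_rot=[[0,0,0],[0,0,0],[0,0,0]], delta_pos=[[0.0015,0,0],[0.0015,0,0],[0.0015,0,0]], gripper=[1,1,1])

```text
time: 9.18
position: [0.541, -0.1504, 0.1581]
tool_rot: [0.723, 0.642, 0.192, -0.168]
ft_force: [1.0, -6.2, -4.3]
grip_width: 0.0284
grip_force: 60.0
```

```bash
python3 - <<'E'
from go import *
rl()
E
```

```text
t 9.18 p [ 0.541  -0.1504  0.1581] w 0.0284 gf 60.0 q [-0.71  0.63  1.58  0.45  1.26 -0.8 ] F tool [-7.37  1.77  0.73] F leg [ 1.76 -7.38 -0.67]
roller mid in leg mm [ 0.71 13.64 45.16]
```

Request:
arm_command(delta_rot=[[0,0,0],[0,0,0],[0,0,0]], delta_pos=[[0.0015,0,0],[0.0015,0,0],[0.0015,0,0]], gripper=[1,1,1])

```text
time: 9.43
position: [0.5411, -0.1493, 0.1589]
tool_rot: [0.723, 0.642, 0.192, -0.168]
ft_force: [0.7, -7.5, -4.3]
grip_width: 0.0288
grip_force: 60.0
```

```bash
python3 - <<'E'
from go import *
rl()
E
```

```text
t 9.43 p [ 0.5411 -0.1493  0.1589] w 0.0288 gf 60.0 q [-0.7   0.63  1.58  0.45  1.26 -0.8 ] F tool [-8.55  1.59  0.07] F leg [ 1.57 -8.56  0.01]
roller mid in leg mm [ 0.73 15.   45.22]
```

Request:
arm_command(delta_rot=[[0,0,0],[0,0,0],[0,0,0]], delta_pos=[[0.0015,0,0],[0.0015,0,0],[0.0015,0,0]], gripper=[1,1,1])

```text
time: 9.68
position: [0.5413, -0.1492, 0.1591]
tool_rot: [0.723, 0.642, 0.191, -0.167]
ft_force: [0.3, -8.7, -6.0]
grip_width: 0.0288
grip_force: 60.0
```

```bash
python3 - <<'E'
from go import *
rl()
E
```

```text
t 9.68 p [ 0.5413 -0.1492  0.1591] w 0.0288 gf 60.0 q [-0.7   0.63  1.58  0.45  1.26 -0.79] F tool [-10.39   1.33   1.01] F leg [  1.31 -10.41  -0.89]
roller mid in leg mm [ 0.82 15.26 45.38]
```

Request:
arm_command(delta_rot=[[0,0,0],[0,0,0],[0,0,0]], delta_pos=[[0.0015,0,0],[0.0015,0,0],[0.0015,0,0]], gripper=[1,1,1])

```text
time: 9.93
position: [0.5413, -0.1491, 0.1593]
tool_rot: [0.724, 0.642, 0.19, -0.166]
ft_force: [0.2, -11.8, -7.8]
grip_width: 0.0287
grip_force: 60.0
```

```bash
python3 - <<'E'
from go import *
rl()
E
```

```text
t 9.93 p [ 0.5413 -0.1491  0.1593] w 0.0287 gf 60.0 q [-0.7   0.63  1.58  0.44  1.26 -0.79] F tool [-14.     1.63   1.15] F leg [  1.6  -14.02  -0.95]
roller mid in leg mm [ 0.87 15.45 45.55]
```

The pin bottoms at measured y ≈ 15.0, so the true value is 12 and my frame is off by 3 mm. I'm backing off to 13 and sliding down the face.

Request:
arm_command(delta_rot=[[0,0,0],[0,0,0],[0,0,0],[0,0,0],[0,0,0],[0,0,0],[0,0,0],[0,0,0]], delta_pos=[[-0.005,-0.001,0],[-0.005,-0.001,0.004],[-0.005,-0.001,0.008],[-0.005,-0.001,0.012],[-0.005,-0.001,0.016],[-0.005,-0.001,0.02],[-0.005,-0.001,0.022],[-0.005,-0.001,0.022]], gripper=[1,1,1,1,1,1,1,1])

```text
time: 10.6
position: [0.5411, -0.14, 0.1391]
tool_rot: [0.723, 0.642, 0.192, -0.168]
ft_force: [0.6, -7.4, -2.9]
grip_width: 0.0288
grip_force: 60.0
```

```bash
python3 - <<'E'
from go import *
rl();delta(legp(0,13,20),Rl)
E
```

```text
t 10.6 p [ 0.5411 -0.14    0.1391] w 0.0288 gf 60.0 q [-0.69  0.65  1.61  0.46  1.22 -0.81] F tool [-7.77  1.52 -1.12] F leg [ 1.5  -7.76  1.18]
roller mid in leg mm [-0.35 13.04 23.47]
dpos [0.0001 0.0003 0.0035] drot [ 0.24  0.43 -0.14]
```

Request:
arm_command(delta_rot=[[0.2,0.4,0],[0.2,0.4,0],[0.2,0.4,0],[0.2,0.4,0],[0.2,0.4,0],[0.2,0.4,0]], delta_pos=[[0,0,0.002],[0,0,0.004],[0,0,0.006],[0,0,0.008],[0,0,0.01],[0,0,0.01]], gripper=[1,1,1,1,1,1])

```text
time: 11.1
position: [0.5417, -0.1351, 0.1304]
tool_rot: [0.722, 0.642, 0.193, -0.172]
ft_force: [0.4, -6.9, -3.2]
grip_width: 0.0291
grip_force: 60.0
```

```bash
python3 - <<'E'
from go import *
rl();delta(legp(0,13,10),Rl)
E
```

```text
t 11.1 p [ 0.5417 -0.1351  0.1304] w 0.0291 gf 60.0 q [-0.69  0.67  1.61  0.47  1.2  -0.82] F tool [-7.5   1.22 -0.69] F leg [ 1.21 -7.5   0.69]
roller mid in leg mm [-0.31 12.89 13.51]
dpos [0.0001 0.0003 0.0035] drot [ 0.04  0.02 -0.13]
```

Request:
arm_command(delta_rot=[[0,0,0],[0,0,0],[0,0,0],[0,0,0]], delta_pos=[[0,0,0.0015],[0,0,0.003],[0,0,0.003],[0,0,0.003]], gripper=[1,1,1,1])

```text
time: 11.43
position: [0.5418, -0.1336, 0.1278]
tool_rot: [0.722, 0.642, 0.193, -0.172]
ft_force: [0.8, -7.5, -2.6]
grip_width: 0.0289
grip_force: 60.0
```

```bash
python3 - <<'E'
from go import *
rl()
E
```

```text
t 11.43 p [ 0.5418 -0.1336  0.1278] w 0.0289 gf 60.0 q [-0.69  0.67  1.62  0.47  1.2  -0.82] F tool [-7.68  1.63 -1.48] F leg [ 1.61 -7.68  1.49]
roller mid in leg mm [-0.33 12.9  10.54]
```

Request:
arm_command(delta_rot=[[0,0,0],[0,0,0],[0,0,0]], delta_pos=[[0,0,0.0015],[0,0,0.0015],[0,0,0.0015]], gripper=[1,1,1])

```text
time: 11.68
position: [0.5418, -0.1321, 0.1259]
tool_rot: [0.722, 0.641, 0.193, -0.172]
ft_force: [3.5, -2.5, -9.7]
grip_width: 0.0285
grip_force: 60.0
```

```bash
python3 - <<'E'
from go import *
rl()
E
```

```text
t 11.68 p [ 0.5418 -0.1321  0.1259] w 0.0285 gf 60.0 q [-0.68  0.67  1.62  0.47  1.19 -0.82] F tool [-6.66  3.75  7.32] F leg [ 3.73 -6.67 -7.32]
roller mid in leg mm [-0.53 13.16  8.1 ]
```

Request:
arm_command(delta_rot=[[0,0,0],[0,0,0],[0,0,0]], delta_pos=[[0,0.0005,0.0015],[0,0.0005,0.0015],[0,0.0005,0.0015]], gripper=[1,1,1])

```text
time: 11.93
position: [0.5426, -0.1302, 0.1249]
tool_rot: [0.722, 0.641, 0.194, -0.173]
ft_force: [3.3, -4.1, -7.7]
grip_width: 0.0286
grip_force: 60.0
```

```bash
python3 - <<'E'
from go import *
rl()
E
```

```text
t 11.93 p [ 0.5426 -0.1302  0.1249] w 0.0286 gf 60.0 q [-0.68  0.67  1.62  0.47  1.19 -0.82] F tool [-7.04  3.78  4.81] F leg [ 3.75 -7.04 -4.83]
roller mid in leg mm [ 0.05 14.42  6.28]
```

Request:
arm_command(delta_rot=[[0,0,0],[0,0,0],[0,0,0]], delta_pos=[[0,0,0],[0,0,0],[0,0,0]], gripper=[1,1,1])

```text
time: 12.18
position: [0.5426, -0.1301, 0.125]
tool_rot: [0.722, 0.641, 0.194, -0.173]
ft_force: [3.1, -3.9, -7.7]
grip_width: 0.029
grip_force: 60.0
```

```bash
python3 - <<'E'
from go import *
rl();delta(legp(0,13,7),Rl)
c=viewer.camera("scene");b=(205,175)
cv2.imwrite("pics/in.png",cv2.resize(c["pixels"][b[1]-45:b[1]+45,b[0]-60:b[0]+60],(800,600),interpolation=cv2.INTER_CUBIC))
E
```

```text
t 12.18 p [ 0.5426 -0.1301  0.125 ] w 0.029 gf 60.0 q [-0.68  0.67  1.62  0.47  1.19 -0.82] F tool [-6.87  3.51  4.92] F leg [ 3.49 -6.87 -4.94]
roller mid in leg mm [ 0.06 14.49  6.3 ]
dpos [-0.0015 -0.0001 -0.0007] drot [-0.01 -0.13 -0.15]
```

View pics/in.png

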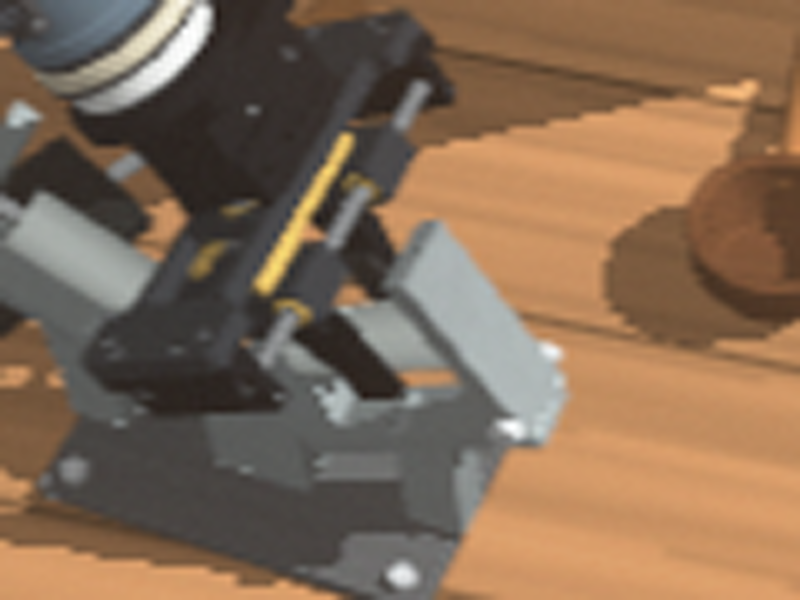

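The gripper hides the contact; the pin end at (430,330) is behind the higher stop. I'll probe further down.

Request:
arm_command(delta_rot=[[0,0,0],[0,0,0],[0,0,0]], delta_pos=[[-0.0005,0.0005,0.0015],[-0.0005,0.0005,0.0015],[-0.0005,0.0005,0.0015]], gripper=[1,1,1])

```text
time: 12.48
position: [0.5427, -0.1299, 0.1238]
tool_rot: [0.722, 0.642, 0.194, -0.174]
ft_force: [1.7, -5.0, -4.0]
grip_width: 0.0285
grip_force: 60.0
```

```bash
python3 - <<'E'
from go import *
rl();o=status.get_obs();print(L.T@o["moment"])
E
```

```text
t 12.48 p [ 0.5427 -0.1299  0.1238] w 0.0285 gf 60.0 q [-0.68  0.68  1.62  0.47  1.19 -0.82] F tool [-6.16  2.32  1.03] F leg [ 2.3  -6.16 -1.05]
roller mid in leg mm [ 0.13 14.15  5.17]
[-1.32596749 -0.4824084  -0.06210984]
```

The axial force dropped from 7.7 to 6.2 N and the transverse force vanished at z ≈ 5, so the pin has sprung into the recess. Now I'll move down the leg to seat the stub.

Request:
arm_command(delta_rot=[[0,0,0],[0,0,0],[0,0,0],[0,0,0],[0,0,0]], delta_pos=[[-0.0015,0,0],[-0.003,0,0],[-0.0045,0,0],[-0.006,0,0],[-0.006,0,0]], gripper=[1,1,1,1,1])

```text
time: 12.9
position: [0.542, -0.1349, 0.1208]
tool_rot: [0.722, 0.641, 0.194, -0.174]
ft_force: [3.5, -4.4, -4.1]
grip_width: 0.0287
grip_force: 60.0
```

```bash
python3 - <<'E'
from go import *
rl();delta(legp(0,13,7),Rl)
E
```

```text
t 12.9 p [ 0.542  -0.1349  0.1208] w 0.0287 gf 60.0 q [-0.69  0.68  1.61  0.47  1.19 -0.83] F tool [-5.5   4.05  1.5 ] F leg [ 4.03 -5.5  -1.52]
roller mid in leg mm [0.04 8.25 5.1 ]
dpos [ 0.0047 -0.     -0.0019] drot [-0.07 -0.2  -0.15]
```

Request:
arm_command(delta_rot=[[0,0,0],[0,0,0],[0,0,0],[0,0,0],[0,0,0]], delta_pos=[[-0.0015,0.0005,0],[-0.003,0.0005,0],[-0.0045,0.0005,0],[-0.005,0.0005,0],[-0.005,0.0005,0]], gripper=[1,1,1,1,1])

```text
time: 13.32
position: [0.5415, -0.1389, 0.1182]
tool_rot: [0.721, 0.641, 0.194, -0.174]
ft_force: [3.2, -3.0, -3.0]
grip_width: 0.0292
grip_force: 60.0
```

```bash
python3 - <<'E'
from go import *
rl()
E
```

```text
t 13.32 p [ 0.5415 -0.1389  0.1182] w 0.0292 gf 60.0 q [-0.69  0.69  1.61  0.47  1.19 -0.83] F tool [-3.74  3.56  1.31] F leg [ 3.54 -3.75 -1.33]
roller mid in leg mm [0.02 3.48 4.82]
```

Request:
arm_command(delta_rot=[[0,0,0],[0,0,0],[0,0,0]], delta_pos=[[-0.0015,0,0],[-0.0015,0,0],[-0.0015,0,0]], gripper=[1,1,1])

```text
time: 13.57
position: [0.5414, -0.1399, 0.1176]
tool_rot: [0.721, 0.642, 0.194, -0.175]
ft_force: [3.6, -1.8, -2.0]
grip_width: 0.029
grip_force: 60.0
```

```bash
python3 - <<'E'
from go import *
rl()
E
```

```text
t 13.57 p [ 0.5414 -0.1399  0.1176] w 0.029 gf 60.0 q [-0.7   0.69  1.61  0.47  1.19 -0.83] F tool [-2.14  3.81  1.05] F leg [ 3.8  -2.15 -1.07]
roller mid in leg mm [0.01 2.22 4.8 ]
```

Request:
arm_command(delta_rot=[[0,0,0],[0,0,0],[0,0,0]], delta_pos=[[-0.002,0,0],[-0.002,0,0],[-0.002,0,0]], gripper=[1,1,1])

```text
time: 13.82
position: [0.5413, -0.1401, 0.1173]
tool_rot: [0.721, 0.641, 0.195, -0.176]
ft_force: [4.9, 2.0, 3.4]
grip_width: 0.0287
grip_force: 60.0
```

```bash
python3 - <<'E'
from go import *
rl()
E
```

```text
t 13.82 p [ 0.5413 -0.1401  0.1173] w 0.0287 gf 60.0 q [-0.7   0.69  1.61  0.47  1.2  -0.83] F tool [ 3.96  4.64 -1.62] F leg [4.65 3.94 1.64]
roller mid in leg mm [-0.05  1.89  4.69]
```

The stub is on the bottom, since the force reversed at y ≈ 2. I'm relieving the force, releasing and withdrawing.

Request:
arm_command(delta_rot=[[0,0,0],[0,0,0],[0,0,0],[0,0,0],[0,0,0],[0,0,0],[0,0,0],[0,0,0],[0,0,0],[0,0,0]], delta_pos=[[0.001,0.0005,0],[0.001,0.0005,0],[0.001,0.0005,0],[0.001,0.0005,0],[0.001,0.0005,0],[0.001,0.0005,0],[0.001,0.0005,0],[0.001,0.0005,0],[0.001,0.0005,0],[0.001,0.0005,0]], gripper=[1,0.2,0.2,0.1,0.0,-0.2,-0.4,-0.6,-0.6,-0.6])

```text
time: 14.65
position: [0.5416, -0.1411, 0.1169]
tool_rot: [0.721, 0.642, 0.193, -0.174]
ft_force: [-0.2, -0.2, 0.3]
grip_width: 0.0664
grip_force: 0.0
```

```bash
python3 - <<'E'
from go import *
rl()
E
```

```text
t 14.65 p [ 0.5416 -0.1411  0.1169] w 0.0664 gf 0.0 q [-0.7   0.69  1.61  0.47  1.19 -0.83] F tool [-0.08 -0.2  -0.4 ] F leg [-0.2  -0.08  0.4 ]
roller mid in leg mm [0.35 0.93 4.75]
```

Request:
arm_command(delta_rot=[[0,0,0],[0,0,0],[0,0,0],[0,0,0],[0,0,0],[0,0,0],[0,0,0],[0,0,0],[0,0,0],[0,0,0]], delta_pos=[[0,0,-0.01],[0,0,-0.03],[0,0,-0.06],[0,0,-0.09],[0,0,-0.12],[0,0,-0.15],[0,0,-0.17],[0,0,-0.18],[0,0,-0.18],[0,0,-0.18]], gripper=[-0.6,-0.6,-0.6,-0.6,-0.6,-0.6,-0.6,-0.6,-0.6,-0.6])

```text
time: 15.48
position: [0.5314, -0.2308, 0.2723]
tool_rot: [0.721, 0.642, 0.193, -0.175]
ft_force: [0.3, 0.1, -0.4]
grip_width: 0.0695
grip_force: 0.0
```

```bash
python3 - <<'E'
from go import *
st()
c=viewer.camera("scene");d=viewer.camera("top")
cv2.imwrite("pics/fin.png",np.vstack([cv2.resize(c["pixels"][135:225,130:250],(600,450),interpolation=cv2.INTER_CUBIC)[:450],cv2.resize(d["pixels"][70:270,80:480],(600,150))]))
E
```

```text
t 15.48 p [ 0.5314 -0.2308  0.2723] w 0.0695 gf 0.0 q [-0.81  0.54  1.38  0.39  1.58 -0.77] F tool [-0.03  0.3   0.41] F leg [ 0.3  -0.03 -0.41]
```

View pics/fin.png

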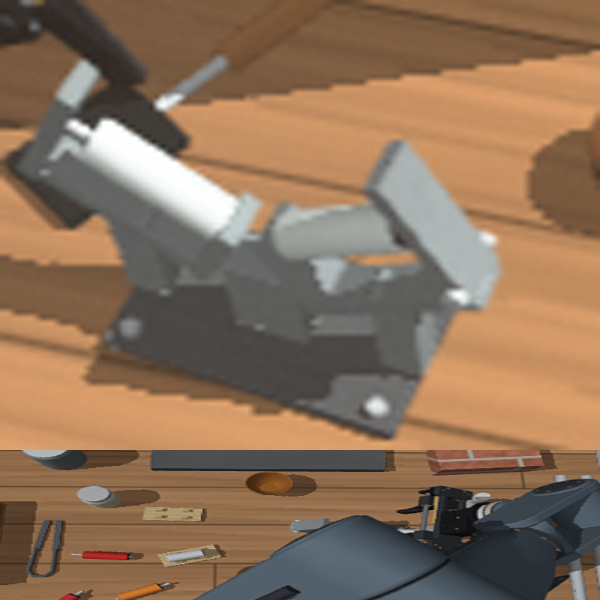

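```bash
python3 - <<'E'
from go import *
c=viewer.camera("scene")
for dy in (0,3):
  for z in (3,5):
    for y in (-45,45): 
        for h in (0,15): print("dy",dy,"z",z,"y",y,"h",h,((proj(c,O+L@np.array([0,y+dy,z+h])/1000)-[130,135]+.5)*5).round(0))
cv2.imwrite("pics/fin2.png",cv2.resize(cv2.convertScaleAbs(c["pixels"][158:203,178:238],alpha=1.5),(800,600),interpolation=cv2.INTER_CUBIC))
E
```

```text
dy 0 z 3 y -45 h 0 [291. 242.]
dy 0 z 3 y -45 h 15 [276. 226.]
dy 0 z 3 y 45 h 0 [406. 234.]
dy 0 z 3 y 45 h 15 [391. 217.]
dy 0 z 5 y -45 h 0 [289. 240.]
dy 0 z 5 y -45 h 15 [274. 224.]
dy 0 z 5 y 45 h 0 [404. 232.]
dy 0 z 5 y 45 h 15 [389. 215.]
dy 3 z 3 y -45 h 0 [295. 242.]
dy 3 z 3 y -45 h 15 [280. 226.]
dy 3 z 3 y 45 h 0 [410. 234.]
dy 3 z 3 y 45 h 15 [395. 217.]
dy 3 z 5 y -45 h 0 [293. 240.]
dy 3 z 5 y -45 h 15 [278. 223.]
dy 3 z 5 y 45 h 0 [408. 232.]
dy 3 z 5 y 45 h 15 [393. 214.]
```

View pics/fin2.png

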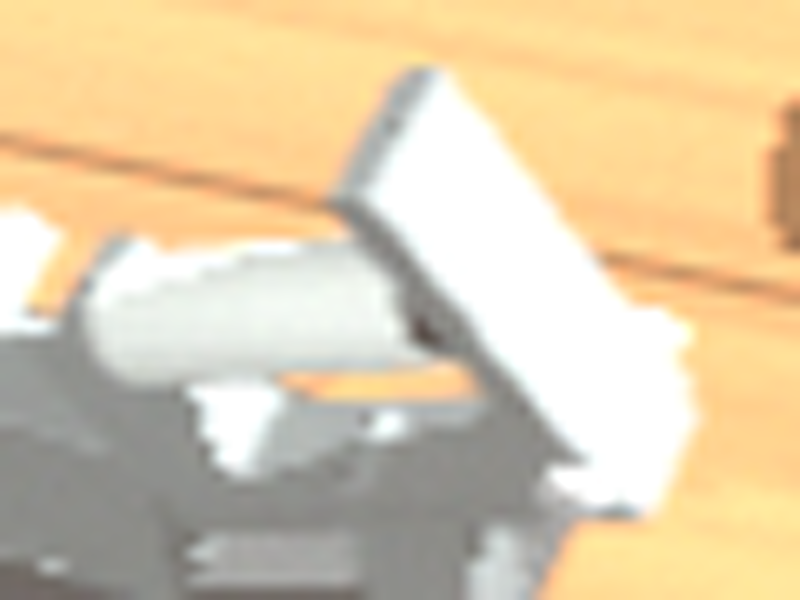

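The enlarged view shows the tube hanging free above the beam, from its lower end against the lower stop at (90,310) to its pin end at the higher stop at (425,320). It lies within about 2 px of the predicted fitted line. Handing in.

```bash
python3 -c "
from rig import robot
print(robot.hand_in())"
```

```text
the job is handed in; nothing more can be done
None
```

The sprung roller is in the empty leg with both pins seated as far as the forces and the last pictures show. I let go of it, drew the arm clear and handed the job in at about 16 s; no verdict came back.

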